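# Check the hand brake of a ware trolley

### The arm

A 6-joint arm with a two-finger parallel gripper is mounted at the origin on the work surface. World frame = base frame: x ahead of the robot, y to its left, z up, the work surface at z = 0. Lengths are in m, angles in degrees, forces in N, time in s.
With the tool pointing down it reaches from about 0.25 to 0.725 m from the base axis. Payload 9.7 kg.
Tool frame: the origin (TCP) lies between the finger pads; the fingertips stand 19 mm ahead of it and the grasp point (between the pads) is the TCP; x points along the fingers, y is the direction in which the jaws open and shut, and the axes are right-handed (so a half turn about x gives the same grasp; the last joint's range is limited). The gripper opens to 85 mm and grips with 20 to 120 N. Pads are 22 mm wide; open, the fingers measure 114 mm over their backs; the gripper's body (76 mm by 85 mm) begins 54 mm behind the grasp point. The pads swing forward as they close: fully open they stand 13 mm farther back than shut.
Start: joints at [-71.276, 4.979, 10.078, 95.1, 0, 90], TCP at [0.177, -0.521, 0.25] pointing down, gripper open.
Joint ranges: [-179.16, 179.16], [-48.56, 103.87], [-65.8, 70.77], [-126.05, 130.52], [-82.76, 87.17], [-180, 180]. Speed limits (degrees/s): [127.2, 127.2, 147.25, 180, 180, 180].

### API

Orientations are given as [roll, pitch, yaw] about the fixed x, y, z axes, in that order (R = Rz(yaw) Ry(pitch) Rx(roll)).
In Python, from workcell import bot gives the robot as it stands. The module is installed in compiled form; this text tells all that it offers.
- The arm moves only by the shell command python3 -m handwheel 'ROWS' [FORCE]. ROWS is JSON, a list of rows, each a list of 7 numbers: the turn, a rotation vector about the tool's x, y, z in degrees, then the shift along the tool's x, y, z in m, then the closure, from -1 (fully open) to 1 (shut), so that 0 is half open. In form: [[ax, ay, az, dx, dy, dz, fingers], ...]. A call has 1 to 20 rows; each row is the pose to reach, as a shift and turn from the pose commanded when the call began, along the tool's axes at that moment; what a row does not reach only later rows make up. A row lasts 1/8 s, in which the tool goes at most 62.5 mm and 10.7 degrees, less where a joint would pass 70% of its speed; a pose out of reach is approached as far as the arm can. A call with a gripper value outside its range is refused whole. The fingers move at their own pace and stop on an object; FORCE is the grip in N (left out, the last holds). Time passes only in rows, so rows that repeat a pose let the fingers close. It gives the time, the measured TCP pose, the force and the opening at its end, in the units of the state.
- bot.get_obs(): the state, without advancing time (a new reading comes with each control period).
- bot.camera(name): name is "side" or "top"; returns a dict with "frame" (400x640x3 uint8, red, green, blue), "fx", "fy", "cx", "cy" (pixels), "R" (3x3) and "t" (3): a world point X has camera coordinates R X + t. Camera axes: x right, y down, z forward; pixel columns grow to the right and rows downward; lengths in m; the calibration is good to about 2 mm. A picture is of the moment at which its call begins. There is no depth.
- bot.job_done(): hands the job in, once; it reports no verdict.
Trained networks look in a picture, given as the dict that the camera call returned (one of the last four; its "shot" number tells which), for a name from the list of things; names that differ only in an ending like _2 or _b are one class to them, and where a whole thing is asked for, a point or a joint stands for the part that bears it (a point fixed in the world has none). Each returns a list of dicts, best first, with "conf" (0 to 1); they miss things now and then, are a little off and sometimes report something else, mostly with a low value. They report only what shows in the picture. A call takes as long as a camera call. They do not tell look-alikes from the thing itself.
- bot.look_for(name, picture): "bbox" ([left, top, width, height] as shares, 0 to 1, of the picture: columns of its width, rows of its height, round what is visible of it).
- bot.tip_of(name, picture): "centre" ([column, row] as shares, 0 to 1, of the picture: columns of its width, rows of its height: a listed point, or the origin of a listed thing).
The state is a dict: "time": time; "q": joint angles; "qd": joint speeds; "joint_efforts": joint torques, N m; "ee_pos": TCP position; "tcp_rot": TCP orientation; "wrist_force": force on the tool from outside, world axes, zero at the start; "torque": the same for the moment, N m; "opening": finger opening in m.
Only numpy, scipy, OpenCV 4.12 (cv2) and the standard library are available. Lean on these libraries where they do the work, as an engineer would, in place of code of your own. Each camera call takes 0.05 s, during which the arm holds its last target.

### The job

Check the hand brake of the ware trolley parked at the bench: with the outside of the fingers, from the load side, press the brake lever in towards the push bar until it comes up firm short of the bar, and keep it pressed there firmly for a good two seconds. Then ease it back out under control, without letting it snap back, and leave it fully out. Do not grip the lever, do not lean on the push bar or its rubber grip, and leave everything on the trolley's top board as it stands.

Things in the scene. Friction and masses are not known exactly. Their poses are not given: they have to be found in the camera images.
- trolley: Grey tubular ware trolley, standing still, push bar towards the robot. Origin below the push bar's middle at bench-top height; x to the load, y along the bar, z up. Bar: level tube 28 mm thick at z = 200 mm, straight to y = +-225 mm, its ends bending down towards the load to uprights at x = 64, y = +-250 mm. Plywood top board at z = 20 mm, x = 60 to 800, y = +-245 mm.
- brake_perch: Aluminium clamp that carries the brake lever, fixed on the push bar at a place that varies. Origin on the bar's axis, mid-clamp (clamp 26 mm along y); axes as the trolley's: x to the load side, y along the bar (the lever and grip run out to +y), z up. The lever's upright pivot is at x = 36, y = 0 mm.
- bar_grip: Black rubber grip, 35 to 37 mm thick, on the push bar beside the clamp, behind the lever. Origin and axes as the clamp's; it covers the bar from y = 16 to 171 mm.
- brake_lever (a joint): Angle of the brake lever about its upright pivot, rad: 0 = fully out (sprung), growing as pressed to the bar. Take-up is 2 to 4 N at 100 mm from the pivot; then it comes up hard where the brake bites, at 0.14 to 0.25 rad as the cable is set, 4 mm or more short of the grip. A firm press there is 12 to 25 N; over 40 N overloads it. Let go, it snaps out at 6 to 8 rad/s; eased, stay below 2 rad/s.
- lever_face (a point): Where fingers press: on the outer (load-side) face of the lever's aluminium blade, mid-height, 100 mm from the pivot; turns with the lever. x points out of the face away from the bar, y along the blade to its end, z up. The blade is level with the bar, 16 mm high, 7 mm thick, straight from 54 mm before to 34 mm past this point, then a 19 mm ball. When out, this face is 69.5 mm from the bar's axis.
- biscuit_vase: Unglazed vase, 80 mm wide, 150 mm high, loose on the trolley's top board. Origin at the centre of its foot.
- lidded_jar: Unglazed lidded jar, 84 mm wide, 110 mm high, loose on the top board. Origin at the centre of its foot.
- bowl: Unglazed bowl, 100 mm wide, 55 mm high, loose on the top board. Origin at the centre of its foot.
- wood_rib: Flat wooden throwing rib, 30 x 110 x 8 mm, lying loose on the top board near its push-bar end. Origin at the centre of its underside.
Not all that is in view belongs to the job. Leave any orange look-alike of the biscuit_vase alone. Leave any blue look-alike of the lidded_jar alone.

How it is judged (in metres and radians):
On the way:
1. the brake lever is pressed in against its stop by the outside of the fingers, from the load side, with more than 10 N, and kept there for 1.2 s (value of joint brake_lever above 0.11 rad and velocity of joint brake_lever between -0.1 and 0.1 rad/s and contact force between the fingers and brake_lever above 10 N and x of the grasp point in the frame of lever_face above 0.004 m), for 1.2 s.
At the end, for the whole second after the job is handed in: The lever is back out (below 0.03 rad) and at rest after having been held against its stop; vase, jar, bowl and rib are within 15 mm of where they stood and upright (value of joint brake_lever below 0.03 rad and velocity of joint brake_lever between -0.05 and 0.05 rad/s and distance of each of biscuit_vase, lidded_jar, bowl, wood_rib from where it was at the start of the episode below 0.015 m and angle between each of biscuit_vase, lidded_jar, bowl's own z axis and vertical below 0.15 rad); the robot touches nothing.
It fails at once if the lever snaps back (faster than 3 rad/s) (velocity of joint brake_lever below -3 rad/s).
It fails at once if the lever is overloaded (more than 40 N) (contact force between any of the fingers, the arm and brake_lever above 40 N).
It fails at once if the robot leans on or grips the push bar, its rubber grip or the trolley (more than 8 N) (contact force between any of the fingers, the arm and trolley above 8 N or contact force between any of the fingers, the arm and bar_grip above 8 N).
It fails at once if ware or rib on the trolley is shifted more than 20 mm, carried or knocked over (distance of any of biscuit_vase, lidded_jar, bowl, wood_rib from where it was at the start of the episode above 0.02 m).
It also fails if it takes over 43 s, if anything falls off the work surface, if the arm or the gripper's body presses on something with over 40 N, if the wrist force passes 120 N, or if a joint passes its speed limit or range.

## Working session

There is one attempt and no reset: what is moved stays moved. The work goes in short steps, Python scripts to look and compute and a shell command to move; the robot and the scene stay as the last step left them, time stands still between calls to the robot, and variables do not carry over. Pictures are saved under pics/ and viewed, and the job is handed in when it is done.

```bash
mkdir -p pics; python3 - <<'E'
from workcell import bot
import cv2
o=bot.get_obs(); print(o)
for n in("side","top"):
    p=bot.camera(n); cv2.imwrite(f"pics/{n}0.png",p["frame"][:,:,::-1])
    print(n,p["fx"],p["fy"],p["cx"],p["cy"],p["R"],p["t"])
    for k in("brake_perch","lever_face","bar_grip","trolley","biscuit_vase","lidded_jar","bowl","wood_rib"):
        print(k,[( [round(c*s,1) for c,s in zip(d["centre"],(640,400))],round(d["conf"],2)) for d in bot.tip_of(k,p)][:3])
E
```

```text
{'time': 0.0, 'q': array([-7.12774869e+01,  5.01270726e+00,  1.00344226e+01,  9.51005403e+01,
       -2.09338401e-03,  9.00008476e+01]), 'qd': array([ 0.03639662, -0.01367135, -0.00935966, -0.06105206,  0.1223434 ,
       -0.0260135 ]), 'joint_efforts': array([-2.01796436e-03, -5.20398867e+01,  4.64798284e+01,  1.65203400e-02,
       -7.91346508e-06, -1.86095389e-05]), 'ee_pos': array([ 0.17646559, -0.52070165,  0.24956736]), 'tcp_rot': array([-88.47788533,  89.92114725, 110.24378158]), 'wrist_force': array([-0.08787846,  0.09118869, -0.5258338 ]), 'torque': array([-0.00180833,  0.00656951, -0.00340332]), 'opening': 0.08512159765972413}
side 419.5752918572329 419.5752918572329 323.35813155350206 204.53624420925254 [[-0.99173195 -0.12780695 -0.01153764]
 [-0.08383102  0.71331007 -0.69581686]
 [ 0.09716015 -0.6890966  -0.71812657]] [0.47792996 0.13535926 1.08157127]
brake_perch [([310.0, 171.1], 0.93), ([308.4, 167.6], 0.55)]
lever_face [([280.5, 195.9], 0.69)]
bar_grip [([310.2, 165.0], 0.73)]
trolley [([314.5, 260.1], 0.63)]
biscuit_vase [([239.8, 266.5], 0.64), ([397.8, 349.1], 0.55)]
lidded_jar [([235.4, 312.9], 0.65), ([449.6, 368.7], 0.61)]
bowl [([241.1, 216.7], 0.68), ([239.0, 262.2], 0.21)]
wood_rib [([271.9, 290.8], 0.81)]
top 425.7526710719802 425.7526710719802 320.9580394131087 200.41933154256662 [[ 0.01600079 -0.9998399  -0.00800959]
 [-0.99550929 -0.01518296 -0.09343842]
 [ 0.09330185  0.00946871 -0.99559284]] [0.01431635 0.48043342 1.3578256 ]
brake_perch [([349.8, 178.6], 0.66)]
lever_face [([310.0, 161.2], 0.61)]
bar_grip [([348.2, 181.1], 0.7), ([249.9, 146.4], 0.6)]
trolley [([309.6, 197.0], 0.78)]
biscuit_vase [([293.5, 138.3], 0.7), ([236.3, 260.4], 0.68)]
lidded_jar [([253.8, 148.9], 0.94), ([231.8, 296.5], 0.86)]
bowl [([350.3, 182.8], 0.51)]
wood_rib [([270.3, 171.6], 0.84)]
```

View pics/side0.png

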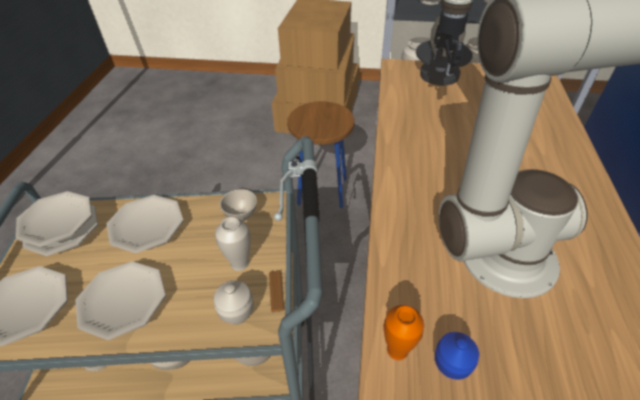

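View pics/top0.png

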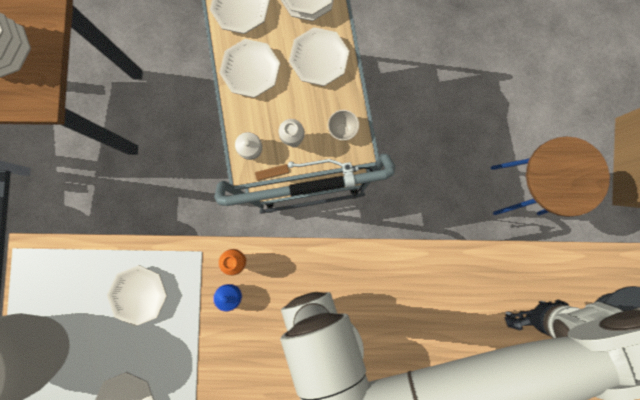

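```bash
python3 - <<'E'
import cv2
a=cv2.imread("pics/side0.png")[120:320,190:400];cv2.imwrite("pics/side0c.png",cv2.resize(a,None,fx=3.0,fy=3.0,interpolation=cv2.INTER_CUBIC))
a=cv2.imread("pics/top0.png")[100:250,200:400];cv2.imwrite("pics/top0c.png",cv2.resize(a,None,fx=4.0,fy=4.0,interpolation=cv2.INTER_CUBIC))
E
```

```text
(no output)
```

View pics/side0c.png

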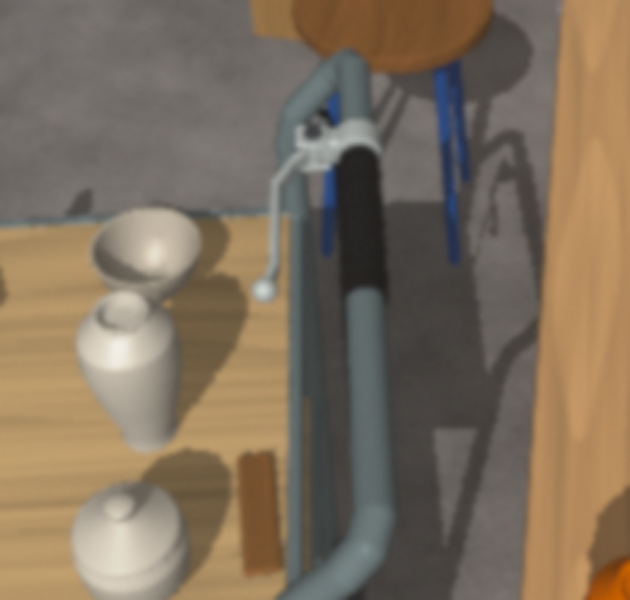

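View pics/top0c.png

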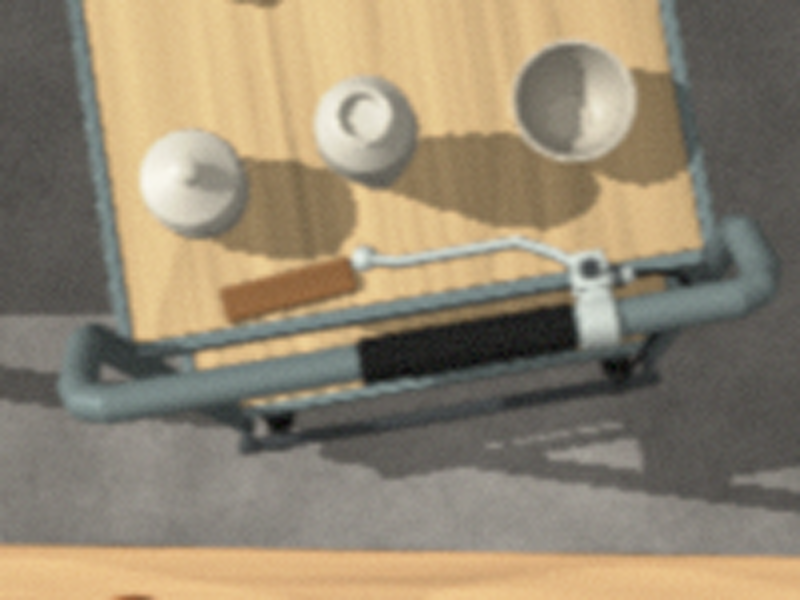

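The pictures show a single lever. In the side crop its ball is at about (278,216) full-picture px, and in the top view at (290.7,164.5), with the elbow at (328.7,160) and the clamp at (349,177). The orange vase (232,262) and blue jar (229,297) stand on the bench and are look-alikes. The real vase is at (291,131), the jar at (248,145) and the bowl at (343,125).

```bash
cat > h.py <<'E'
import numpy as np
C={"side":(419.5752918572329,323.35813155350206,204.53624420925254,np.array([[-0.99173195,-0.12780695,-0.01153764],[-0.08383102,0.71331007,-0.69581686],[0.09716015,-0.6890966,-0.71812657]]),np.array([0.47792996,0.13535926,1.08157127])),
"top":(425.7526710719802,320.9580394131087,200.41933154256662,np.array([[0.01600079,-0.9998399,-0.00800959],[-0.99550929,-0.01518296,-0.09343842],[0.09330185,0.00946871,-0.99559284]]),np.array([0.01431635,0.48043342,1.3578256]))}
def ray(n,u,v):
    f,cx,cy,R,t=C[n]; return -R.T@t, R.T@np.array([(u-cx)/f,(v-cy)/f,1])
def atz(n,u,v,z):
    o,d=ray(n,u,v); return o+d*(z-o[2])/d[2]
def tri(a,b):
    o1,d1=ray(*a);o2,d2=ray(*b)
    s=np.linalg.lstsq(np.c_[d1,-d2],o2-o1,rcond=None)[0]
    p,q=o1+s[0]*d1,o2+s[1]*d2; return (p+q)/2,np.linalg.norm(p-q)
def proj(n,X):
    f,cx,cy,R,t=C[n]; c=R@np.array(X)+t; return f*c[0]/c[2]+cx,f*c[1]/c[2]+cy
E
python3 - <<'E'
from h import *
np.set_printoptions(precision=4,suppress=True)
T=lambda x,y:("top",200+x/4,100+y/4)
S=lambda x,y:("side",190+x/3,120+y/3)
print("ball",tri(T(363,258),S(263,290)),atz(*T(363,258),.2))
print("elbow",tri(T(515,240),S(277,182)),atz(*T(515,240),.2))
print("pivot z.21",atz(*T(590,267),.21))
print("perch tip",tri(("top",349.8,178.6),("side",310,171.1)))
print("face tip",tri(("top",310,161.2),("side",280.5,195.9)),atz("top",310,161.2,.2))
a=atz(*T(360,362),.2);b=atz(*T(580,328),.2);print("grip",a,b,np.linalg.norm(a-b),np.degrees(np.arctan2((b-a)[0],(b-a)[1])))
a=atz(*T(110,400),.2);b=atz(*T(730,295),.2);print("bar",a,b)
print("vase top",atz(*T(365,118),.17),"bowl",atz(*T(575,100),.07),"jar",atz(*T(190,170),.13),"rib",atz(*T(290,290),.03))
E
```

```text
ball (array([0.5659, 0.108 , 0.1987]), np.float64(0.0014707182970614772)) [0.5649 0.1078 0.2   ]
elbow (array([ 0.5778, -0.0002,  0.2058]), np.float64(0.001212571835366731)) [ 0.5795 -0.0002  0.2   ]
pivot z.21 [ 0.5591 -0.0533  0.21  ]
perch tip (array([ 0.5248, -0.0615,  0.1881]), np.float64(0.007581818874838262))
face tip (array([0.5722, 0.0527, 0.2081]), np.float64(0.0030169081584249043)) [0.5752 0.0531 0.2   ]
grip [0.4904 0.1082 0.2   ] [ 0.517  -0.0472  0.2   ] 0.15764330705810264 170.2896164273798
bar [0.4607 0.2845 0.2   ] [ 0.5422 -0.1532  0.2   ]
vase top [0.6745 0.1112 0.17  ] bowl [ 0.7178 -0.0473  0.07  ] jar [0.643  0.2463 0.13  ] rib [0.5681 0.1806 0.03  ]
```

```bash
python3 - <<'E'
from h import *
from scipy.spatial.transform import Rotation as Ro
np.set_printoptions(precision=4,suppress=True)
R0=Ro.from_euler('xyz',[-88.47788533,89.92114725,110.24378158],degrees=True); M=R0.as_matrix(); print(M)
p=np.array([.1765,-.5207,.2496])
for s in(1,-1):
  yaw=np.radians(15); ux=np.array([np.cos(yaw),np.sin(yaw),0])
  X=np.array([0,0,-1.]);Z=s*ux;Y=np.cross(Z,X)
  R=np.c_[X,Y,Z]; print(s,np.degrees((R0.inv()*Ro.from_matrix(R)).as_rotvec()))
for t in([.1765,-.5207,.32],[.63,.06,.32]): print(M.T@(np.array(t)-p))
E
```

```text
[[-0.0005  0.321  -0.9471]
 [ 0.0013 -0.9471 -0.321 ]
 [-1.     -0.0014  0.    ]]
1 [-176.2783   -0.1212    0.0072]
-1 [3.7217 0.0047 0.0787]
[-0.0704 -0.0001  0.    ]
[-0.0699 -0.4045 -0.6159]
```

```bash
python3 -m handwheel '[[0,0,0,-0.05,0,0,1],[1,0,0,-0.07,-0.03,-0.045,1],[2,0,0,-0.07,-0.06,-0.09,1],[3,0,0,-0.07,-0.09,-0.137,1],[3.7,0,0,-0.07,-0.12,-0.183,1],[3.7,0,0,-0.07,-0.15,-0.228,1],[3.7,0,0,-0.07,-0.18,-0.274,1],[3.7,0,0,-0.07,-0.21,-0.32,1],[3.7,0,0,-0.07,-0.24,-0.365,1],[3.7,0,0,-0.07,-0.27,-0.411,1],[3.7,0,0,-0.07,-0.3,-0.457,1],[3.7,0,0,-0.07,-0.33,-0.502,1],[3.7,0,0,-0.07,-0.36,-0.548,1],[3.7,0,0,-0.07,-0.385,-0.586,1],[3.7,0,0,-0.07,-0.4045,-0.616,1],[3.7,0,0,-0.07,-0.4045,-0.616,1],[3.7,0,0,-0.07,-0.4045,-0.616,1]]' 40
python3 - <<'E'
from workcell import bot
import cv2
for n,(r,c) in {"side":((60,260),(180,400)),"top":((90,240),(220,420))}.items():
    p=bot.camera(n); f=p["frame"][:,:,::-1][r[0]:r[1],c[0]:c[1]]
    cv2.imwrite(f"pics/{n}1.png",cv2.resize(f,None,fx=3,fy=3,interpolation=cv2.INTER_CUBIC))
print(bot.get_obs())
E
```

```text
time: 3.02
ee_pos: [0.6299, 0.0597, 0.3202]
tcp_rot: [15.2, 90.0, -149.8]
wrist_force: [0.1, 0.3, -0.0]
opening: -0.0001
{'time': 3.125, 'q': array([ 5.36609135e+00,  1.98851060e+01,  3.56937062e+01,  1.05777710e+02,
       -7.15816893e-03,  1.70394337e+02]), 'qd': array([-0.25591095, -0.35198473, -0.09489462, -0.14174488, -0.0291423 ,
        0.1896234 ]), 'joint_efforts': array([ 5.86854313e-01, -6.48994946e+01,  4.41409636e+01, -5.05497353e-02,
        1.47705810e-02, -3.75598189e-03]), 'ee_pos': array([0.62968629, 0.05911353, 0.32082078]), 'tcp_rot': array([157.34765938,  89.96829088,  -7.68058806]), 'wrist_force': array([-0.418858  , -0.75740245, -0.08335633]), 'torque': array([-0.05589903, -0.00708706, -0.0143316 ]), 'opening': -0.00011560107462318218}
```

View pics/side1.png

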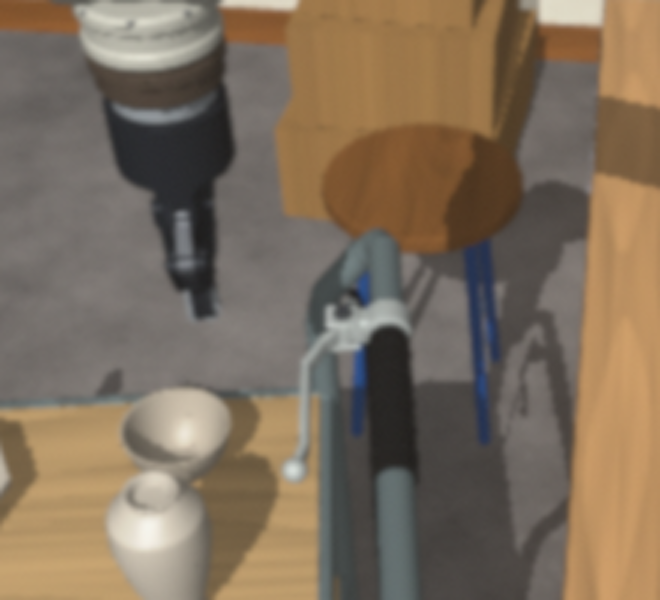

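View pics/top1.png

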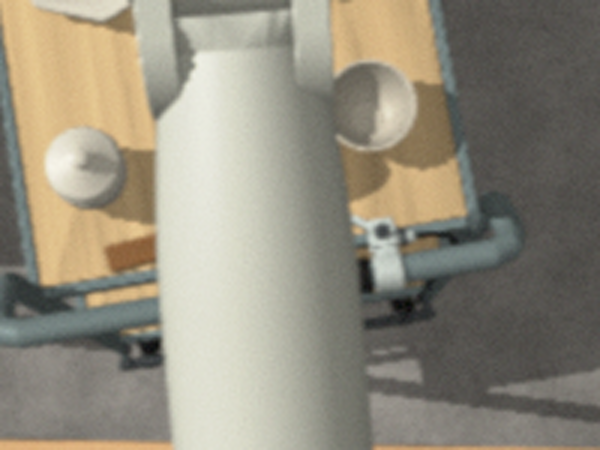

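```bash
python3 -m handwheel '[[0,0,0,0.03,0,0.006,1],[0,0,0,0.06,0,0.012,1],[0,0,0,0.085,0,0.012,1],[0,0,0,0.105,0,0.012,1],[0,0,0,0.116,0,0.012,1],[0,0,0,0.116,0,0.012,1],[0,0,0,0.116,0,0.012,1]]'
python3 - <<'E'
from workcell import bot
from h import *
import cv2
o=bot.get_obs();print(o["ee_pos"],o["tcp_rot"],o["wrist_force"])
for n,(r,c) in {"side":((60,260),(180,400))}.items():
    p=bot.camera(n); f=p["frame"][:,:,::-1][r[0]:r[1],c[0]:c[1]]
    cv2.imwrite(f"pics/{n}2.png",cv2.resize(f,None,fx=3,fy=3,interpolation=cv2.INTER_CUBIC))
e=o["ee_pos"]
for q in (e-[0,0,.019],[.573,.05,.2]):
    u,v=proj("side",q);print((u-180)*3,(v-60)*3)
E
```

```text
time: 4.0
ee_pos: [0.6188, 0.0567, 0.2054]
tcp_rot: [170.2, 89.9, 5.2]
wrist_force: [-0.8, -0.9, 0.2]
opening: -0.0003
[0.61875713 0.05668032 0.20544728] [170.1607      89.91498239   5.16965549] [-0.76841916 -0.86430064  0.15184708]
241.53093288893893 426.053952856809
300.1153429450646 412.38362262466563
```

View pics/side2.png

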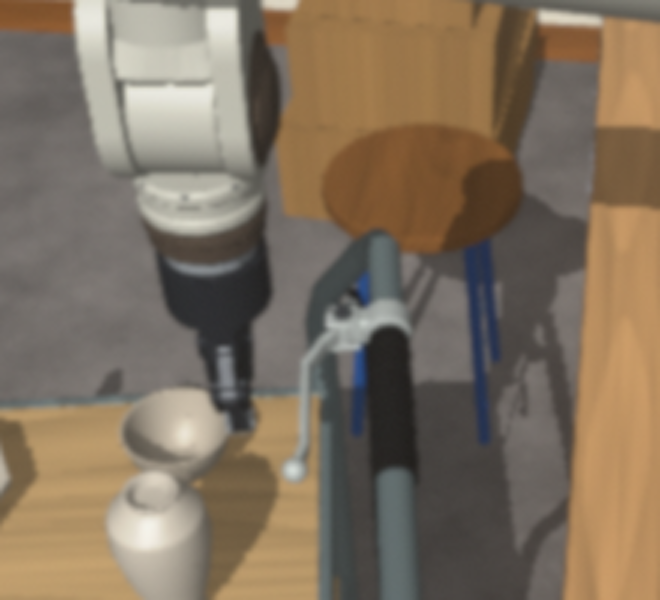

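```bash
python3 -m handwheel '[[0,0,0,0,0,0.01,1],[0,0,0,0,0,0.02,1],[0,0,0,0,0,0.026,1],[0,0,0,0,0,0.028,1],[0,0,0,0,0,0.028,1]]' ; python3 -m handwheel '[[0,0,0,0,0,0.003,1],[0,0,0,0,0,0.006,1],[0,0,0,0,0,0.008,1],[0,0,0,0,0,0.008,1]]';python3 -m handwheel '[[0,0,0,0,0,0.002,1],[0,0,0,0,0,0.004,1],[0,0,0,0,0,0.004,1]]'
```

```text
time: 4.68
ee_pos: [0.5914, 0.0495, 0.2044]
tcp_rot: [167.0, 90.0, 2.0]
wrist_force: [0.8, 0.9, 0.1]
opening: 0.0003
time: 5.18
ee_pos: [0.5839, 0.0477, 0.2043]
tcp_rot: [-155.4, 90.0, 39.6]
wrist_force: [2.5, 2.1, -0.9]
opening: 0.0003
time: 5.55
ee_pos: [0.5799, 0.0466, 0.2044]
tcp_rot: [-161.0, 90.0, 34.0]
wrist_force: [2.4, 2.7, 0.9]
opening: 0.0001
```

```bash
python3 -m handwheel '[[0,0,0,0,0,0.002,1],[0,0,0,0,0,0.004,1],[0,0,0,0,0,0.004,1]]'; python3 -m handwheel '[[0,0,0,0,0,0.001,1],[0,0,0,0,0,0.002,1],[0,0,0,0,0,0.002,1]]';python3 - <<'E'
from workcell import bot
import cv2
r,c=((60,260),(180,400))
p=bot.camera("side"); f=p["frame"][:,:,::-1][r[0]:r[1],c[0]:c[1]]
cv2.imwrite(f"pics/side3.png",cv2.resize(f,None,fx=3,fy=3,interpolation=cv2.INTER_CUBIC))
E
```

```text
time: 5.92
ee_pos: [0.576, 0.0456, 0.2044]
tcp_rot: [-149.6, 90.0, 45.4]
wrist_force: [3.3, 5.6, -0.0]
opening: 0.0001
time: 6.3
ee_pos: [0.5742, 0.0453, 0.2043]
tcp_rot: [-128.2, 89.9, 66.9]
wrist_force: [3.5, 5.9, -0.1]
opening: -0.0003
```

View pics/side3.png

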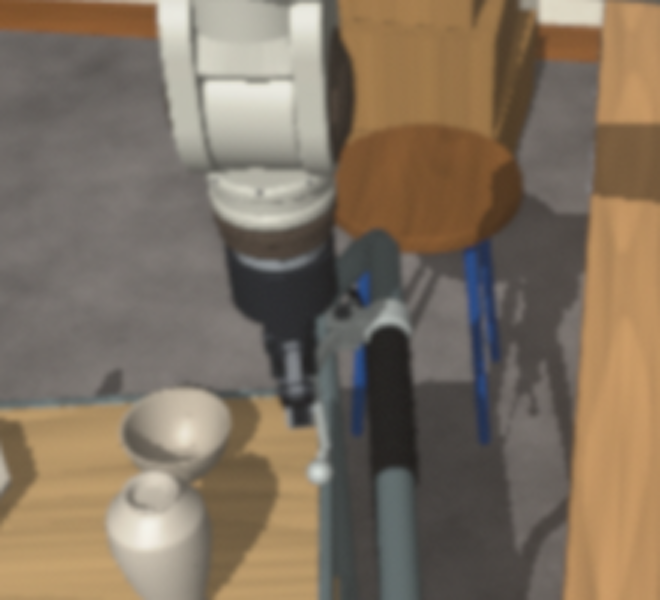

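```bash
python3 -m handwheel '[[0,0,0,0,0,0,1],[0,0,0,0,0,0,1]]'; python3 - <<'E'
from workcell import bot
from h import *
np.set_printoptions(precision=3,suppress=True)
for i in range(3):
  o=bot.get_obs(); print(o["ee_pos"],o["wrist_force"],o["torque"],o["qd"]); bot.camera("side")
print(tri(("top",0,0),("side",0,0))[1]>0, atz("side",180+320/3,60+470/3,.2),atz("side",180+295/3,60+470/3,.2))
E
```

```text
time: 6.6
ee_pos: [0.5742, 0.0453, 0.2043]
tcp_rot: [-128.3, 89.9, 66.8]
wrist_force: [3.8, 5.8, 0.4]
opening: 0.0002
[0.574 0.045 0.204] [3.781 5.765 0.409] [ 1.053 -0.681 -0.016] [-0.062  0.015  0.012 -0.079  0.041  0.112]
[0.574 0.045 0.204] [3.764 5.815 0.677] [ 1.108 -0.65   0.01 ] [ 0.055  0.051 -0.01   0.128 -0.038 -0.061]
[0.574 0.045 0.204] [ 3.594  5.823 -0.525] [ 1.061 -0.668  0.039] [ 0.051 -0.02   0.06   0.031 -0.001 -0.014]
True [0.547 0.107 0.2  ] [0.565 0.109 0.2  ]
```

```bash
python3 -m handwheel '[[0,0,0,0,-0.001,0,1],[0,0,0,0,-0.002,0,1],[0,0,0,0,-0.002,0,1]]'; python3 -m handwheel '[[0,0,0,0,-0.0003,0.001,1],[0,0,0,0,-0.0003,0.001,1]]'; python3 -m handwheel '[[0,0,0,0,-0.0003,0.001,1],[0,0,0,0,-0.0003,0.001,1]]'
```

```text
time: 7.12
ee_pos: [0.5735, 0.0465, 0.2043]
tcp_rot: [77.8, 90.0, -87.2]
wrist_force: [3.2, -0.8, 0.9]
opening: -0.0
time: 7.38
ee_pos: [0.5724, 0.0468, 0.2043]
tcp_rot: [45.2, 90.0, -119.7]
wrist_force: [2.5, -1.1, 1.3]
opening: 0.0002
time: 7.62
ee_pos: [0.5714, 0.0469, 0.2043]
tcp_rot: [0.2, 90.0, -164.7]
wrist_force: [2.4, -0.6, -0.4]
opening: 0.0002
```

Friction is now unloaded, leaving only the 2.5 N take-up force. I'll continue in 1 mm steps.

```bash
python3 -m handwheel '[[0,0,0,0,-0.0003,0.001,1],[0,0,0,0,-0.0003,0.001,1]]'; python3 -m handwheel '[[0,0,0,0,-0.0003,0.001,1],[0,0,0,0,-0.0003,0.001,1]]'; python3 -m handwheel '[[0,0,0,0,-0.0003,0.001,1],[0,0,0,0,-0.0003,0.001,1]]'
```

```text
time: 7.88
ee_pos: [0.5704, 0.0469, 0.2043]
tcp_rot: [-113.1, 90.0, 81.9]
wrist_force: [3.8, -1.1, 1.3]
opening: -0.0001
time: 8.12
ee_pos: [0.5693, 0.047, 0.2043]
tcp_rot: [-131.9, 90.0, 63.1]
wrist_force: [3.0, -0.9, 1.9]
opening: -0.0001
time: 8.38
ee_pos: [0.5683, 0.047, 0.2043]
tcp_rot: [-61.9, 90.0, 133.1]
wrist_force: [3.5, -0.3, 0.5]
opening: 0.0001
```

```bash
for i in 1; do :; done; python3 -m handwheel '[[0,0,0,0,-0.0003,0.001,1],[0,0,0,0,-0.0003,0.001,1]]'; python3 -m handwheel '[[0,0,0,0,-0.0003,0.001,1],[0,0,0,0,-0.0003,0.001,1]]'
```

```text
time: 8.62
ee_pos: [0.5672, 0.047, 0.2043]
tcp_rot: [-93.1, 90.0, 101.9]
wrist_force: [3.6, -0.4, 0.8]
opening: 0.0002
time: 8.88
ee_pos: [0.5662, 0.0471, 0.2043]
tcp_rot: [-22.2, 90.0, 172.8]
wrist_force: [5.1, -1.0, 0.9]
opening: -0.0002
```

```bash
python3 -m handwheel '[[0,0,0,0,-0.0003,0.001,1],[0,0,0,0,-0.0003,0.001,1]]'
```

```text
time: 9.12
ee_pos: [0.5652, 0.0471, 0.2043]
tcp_rot: [51.1, 90.0, -113.9]
wrist_force: [3.5, -2.2, 1.5]
opening: 0.0001
```

```bash
python3 -m handwheel '[[0,0,0,0,-0.0002,0.001,1],[0,0,0,0,-0.0002,0.001,1]]'
```

```text
time: 9.38
ee_pos: [0.5641, 0.047, 0.2043]
tcp_rot: [-41.2, 90.0, 153.8]
wrist_force: [4.3, -1.6, 1.0]
opening: -0.0
```

```bash
python3 -m handwheel '[[0,0,0,0,-0.0002,0.001,1],[0,0,0,0,-0.0002,0.001,1]]'
```

```text
time: 9.62
ee_pos: [0.5631, 0.047, 0.2043]
tcp_rot: [-99.5, 90.0, 95.5]
wrist_force: [4.4, -0.6, 0.3]
opening: -0.0001
```

```bash
python3 -m handwheel '[[0,0,0,0,-0.0002,0.001,1],[0,0,0,0,-0.0002,0.001,1]]'
```

```text
time: 9.88
ee_pos: [0.5621, 0.0469, 0.2043]
tcp_rot: [-61.2, 90.0, 133.8]
wrist_force: [5.4, -0.5, 0.8]
opening: 0.0
```

```bash
python3 -m handwheel '[[0,0,0,0,-0.0002,0.001,1],[0,0,0,0,-0.0002,0.001,1]]'
```

```text
time: 10.12
ee_pos: [0.5615, 0.0469, 0.2043]
tcp_rot: [173.7, 89.9, 8.7]
wrist_force: [7.3, 0.5, 0.2]
opening: 0.0001
```

```bash
python3 - <<'E'
from workcell import bot
import cv2
r,c=((140,230),(230,340))
p=bot.camera("side"); f=p["frame"][:,:,::-1][r[0]:r[1],c[0]:c[1]]
cv2.imwrite(f"pics/side4.png",cv2.resize(f,None,fx=6,fy=6,interpolation=cv2.INTER_CUBIC))
o=bot.get_obs();print(o["wrist_force"],o["torque"])
E
```

```text
[5.62625264 0.75599951 0.45241053] [-0.06269564 -1.29124816  0.04686967]
```

View pics/side4.png

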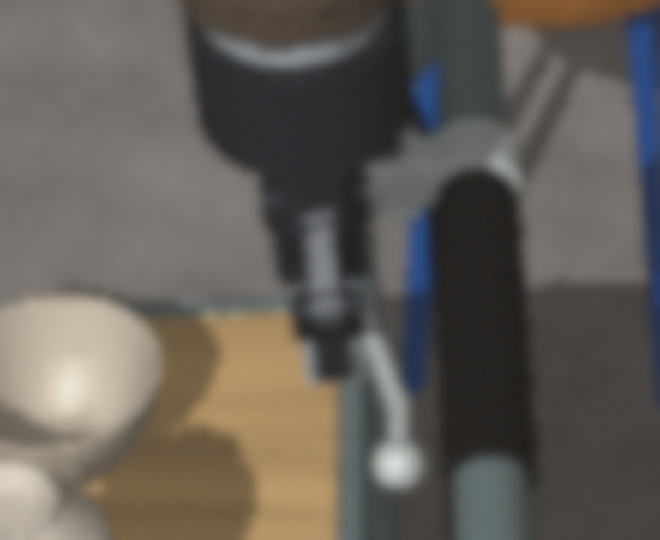

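The picture shows the ball at crop (397,465), clear of the grip, with the fingers on the load-side face. The pose now lags the command and the force is rising, so the brake is biting.

```bash
python3 -m handwheel '[[0,0,0,0,-0.0001,0.0005,1],[0,0,0,0,-0.0001,0.0005,1]]'
```

```text
time: 10.42
ee_pos: [0.5614, 0.0469, 0.2044]
tcp_rot: [173.1, 89.9, 8.1]
wrist_force: [8.3, 0.0, -0.2]
opening: 0.0002
```

```bash
python3 -m handwheel '[[0,0,0,0,-0.0001,0.0005,1],[0,0,0,0,-0.0001,0.0005,1]]'
```

```text
time: 10.68
ee_pos: [0.5613, 0.0469, 0.2044]
tcp_rot: [171.1, 89.9, 6.1]
wrist_force: [11.3, 1.1, -0.8]
opening: -0.0003
```

```bash
python3 -m handwheel '[[0,0,0,0,-0.0002,0.0007,1],[0,0,0,0,-0.0002,0.0014,1],[0,0,0,0,-0.0002,0.0014,1]]'
```

```text
time: 11.05
ee_pos: [0.561, 0.0469, 0.2045]
tcp_rot: [172.2, 89.7, 7.2]
wrist_force: [17.4, 1.2, -3.4]
opening: 0.0001
```

```bash
python3 -m handwheel '[[0,0,0,0,0,0.0003,1],[0,0,0,0,0,0.0003,1]]'; python3 -c "
from workcell import bot
o=bot.get_obs();print(o['wrist_force'],o['torque'])"
```

```text
time: 11.3
ee_pos: [0.561, 0.0468, 0.2045]
tcp_rot: [172.4, 89.7, 7.4]
wrist_force: [19.1, 2.0, -3.7]
opening: 0.0001
[19.07035879  1.98688411 -3.72468836] [ 0.38230791 -3.70971865  0.14849392]
```

```bash
python3 -m handwheel '[[0,0,0,0,0,0,1],[0,0,0,0,0,0,1],[0,0,0,0,0,0,1],[0,0,0,0,0,0,1],[0,0,0,0,0,0,1],[0,0,0,0,0,0,1],[0,0,0,0,0,0,1],[0,0,0,0,0,0,1],[0,0,0,0,0,0,1],[0,0,0,0,0,0,1]]'; python3 -c "
from workcell import bot
import cv2
o=bot.get_obs();print(o['wrist_force'],o['torque'])
p=bot.camera('side')
cv2.imwrite('pics/side5.png',cv2.resize(p['frame'][140:230,230:340,::-1],None,fx=6,fy=6,interpolation=cv2.INTER_CUBIC))"
```

```text
time: 12.55
ee_pos: [0.561, 0.0469, 0.2045]
tcp_rot: [172.6, 89.7, 7.7]
wrist_force: [19.6, 1.2, -3.3]
opening: 0.0003
[19.58786395  1.1748518  -3.29340184] [ 0.30639402 -3.7628559   0.17506866]
```

View pics/side5.png

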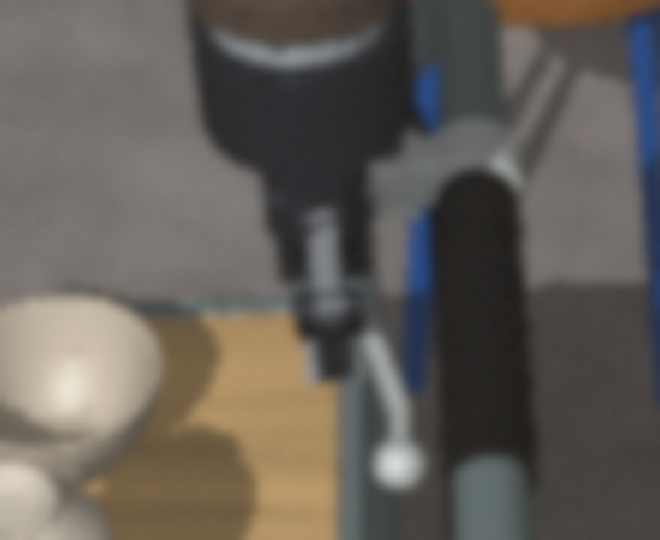

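```bash
python3 -m handwheel '[[0,0,0,0,0,0,1],[0,0,0,0,0,0,1],[0,0,0,0,0,0,1],[0,0,0,0,0,0,1],[0,0,0,0,0,0,1],[0,0,0,0,0,0,1],[0,0,0,0,0,0,1],[0,0,0,0,0,0,1],[0,0,0,0,0,0,1],[0,0,0,0,0,0,1]]'
```

```text
time: 13.85
ee_pos: [0.561, 0.0468, 0.2045]
tcp_rot: [172.1, 89.7, 7.1]
wrist_force: [18.9, 0.8, -3.7]
opening: -0.0
```

```bash
python3 -m handwheel '[[0,0,0,0,0.0003,-0.001,1],[0,0,0,0,0.0006,-0.002,1],[0,0,0,0,0.001,-0.003,1],[0,0,0,0,0.0015,-0.005,1],[0,0,0,0,0.0022,-0.007,1],[0,0,0,0,0.003,-0.009,1],[0,0,0,0,0.0036,-0.011,1],[0,0,0,0,0.0043,-0.013,1],[0,0,0,0,0.005,-0.015,1],[0,0,0,0,0.0056,-0.017,1],[0,0,0,0,0.0063,-0.019,1],[0,0,0,0,0.007,-0.021,1],[0,0,0,0,0.0076,-0.023,1],[0,0,0,0,0.0083,-0.025,1],[0,0,0,0,0.0083,-0.025,1]]'
```

```text
time: 15.72
ee_pos: [0.5848, 0.0448, 0.2042]
tcp_rot: [47.0, 90.0, -118.0]
wrist_force: [2.8, 2.3, -0.1]
opening: 0.0
```

```bash
python3 -m handwheel '[[0,0,0,0,0,-0.0015,1],[0,0,0,0,0,-0.003,1],[0,0,0,0,0,-0.0045,1],[0,0,0,0,0,-0.006,1],[0,0,0,0,0,-0.0075,1],[0,0,0,0,0,-0.009,1],[0,0,0,0,0,-0.0105,1],[0,0,0,0,0,-0.012,1],[0,0,0,0,0,-0.014,1],[0,0,0,0,0,-0.017,1],[0,0,0,0,0,-0.022,1],[0,0,0,0,0,-0.027,1],[0,0,0,0,0,-0.03,1],[0,0,0,0,0,-0.03,1]]'
```

```text
time: 17.48
ee_pos: [0.6139, 0.0528, 0.2041]
tcp_rot: [-0.4, 90.0, -165.4]
wrist_force: [-0.9, 0.7, -0.0]
opening: -0.0002
```

Now lift clear and check the scene.

```bash
python3 -m handwheel '[[0,0,0,-0.02,0,0,1],[0,0,0,-0.05,0,0,1],[0,0,0,-0.08,0,0,1],[0,0,0,-0.11,0,0,1],[0,0,0,-0.12,0,0,1],[0,0,0,-0.12,0,0,1]]'
python3 - <<'E'
from workcell import bot
import cv2
p=bot.camera("side"); cv2.imwrite("pics/side6.png",cv2.resize(p["frame"][120:320,190:400,::-1],None,fx=3.0,fy=3.0,interpolation=cv2.INTER_CUBIC))
a=cv2.imread("pics/side0.png");b=p["frame"][:,:,::-1]
for nm,(x,y,w,h) in {"lever":(274,180,12,42),"vase":(214,215,40,58),"jar":(210,278,45,48),"rib":(266,266,24,50),"bowl":(235,188,24,30)}.items():
    d=cv2.absdiff(a,b.copy())[y:y+h,x:x+w];print(nm,d.max(),d.mean().round(2))
print(bot.get_obs()["wrist_force"])
E
```

```text
time: 18.23
ee_pos: [0.6139, 0.0528, 0.3242]
tcp_rot: [170.0, 90.0, 5.0]
wrist_force: [-0.3, -0.1, -1.1]
opening: -0.0004
lever 10 6.2
vase 11 6.61
jar 11 6.81
rib 10 5.08
bowl 10 6.5
[-0.44948479 -0.46770735  0.75249286]
```

View pics/side6.png

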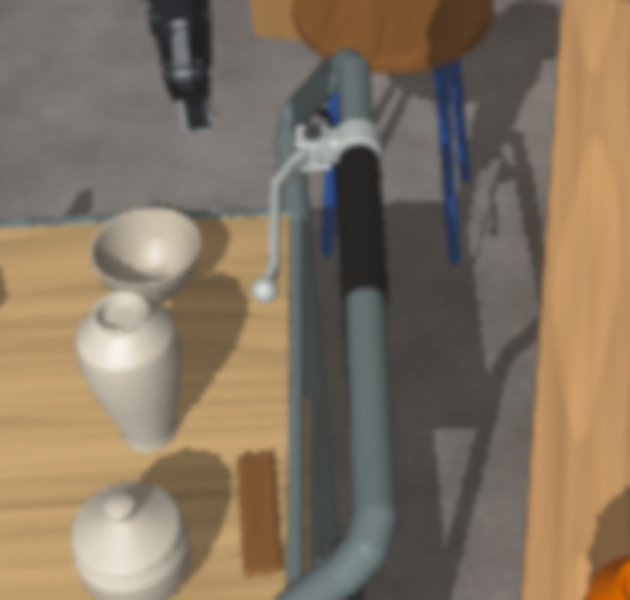

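The picture matches the first one. The ball is back at crop (264,290), the ware and rib have not moved, and the gripper is clear.

```bash
python3 -c "
from workcell import bot
print(bot.job_done())"
```

```text
the job is handed in; nothing more can be done
None
```

I pressed the brake lever in from the load side with the closed fingers until it came up firm. I held it there at about 19 N for 2.5 s, then eased it out at roughly 0.16 rad/s and lifted clear. The job was handed in at about 18 s of the 43 s allowed.

- **Final checks:** the last side picture matches the first. The lever's ball is back at the same pixel, and the vase, jar, bowl and rib show no change beyond a slight overall brightness difference. The wrist force was back to about zero.
- **Sideways force:** on the way in, the wrist showed an unexpected sideways force of about 6 N. I took it for friction along the blade and removed it by correcting the push direction before the firm press.
- **Not measured directly:** I had no reading of the lever angle. From the tool's travel I put the stop at 0.2 rad or a little more. The side picture showed the lever's end still clear of the grip.

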